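Load the test rack in reverse order

ROBOT

A 6-joint arm with a two-finger parallel gripper is mounted at the origin on the work surface. World frame = base frame: x ahead of the robot, y to its left, z up, the work surface at z = 0. Lengths are in m, angles in degrees, forces in N, time in s.
With the tool pointing down it reaches from about 0.4 to 0.825 m from the base axis. Payload 7 kg.
Tool frame: the origin (TCP) lies at the very end of the fingers, on their centre line; the grasp point (between the pads) lies tcp_to_grasp behind it (tcp_to_grasp is the distance from the TCP to the grasp point, in m); x points along the fingers, y is the direction in which the jaws open and shut, and the axes are right-handed (so a half turn about x gives the same grasp; the last joint's range is limited). The gripper opens to 88 mm and grips with 3 to 60 N. Pads are 19 mm wide; open, the fingers measure 130 mm over their backs; the gripper's body (78 mm by 193 mm) begins 47 mm behind the grasp point.
Start: joints at [80.85, 20.546, 0.682, 0, -70.136, -16.507], TCP at [0.292, 0.608, 0.227] pointing down, gripper open.
Joint ranges: [-176.03, 176.03], [-82.01, 121.73], [-58.28, 71.71], [-173.87, 95.51], [-174.79, -0.11], [-173.66, 173.66]. Speed limits (degrees/s): [136.94, 136.94, 172.46, 180, 180, 180].

INTERFACE

Orientations are given as [roll, pitch, yaw] about the fixed x, y, z axes, in that order (R = Rz(yaw) Ry(pitch) Rx(roll)).
In Python, from plant import * gives the robot as it stands. The module is installed in compiled form; this text tells all that it offers.
- The arm moves only by the shell command python3 -m pendant 'ROWS'. ROWS is JSON, a list of rows, each an object with "claw": the finger opening in mm, from 0 to 87.6; "linear": the shift along the tool's x, y, z in mm, a list of three; "twist": the turn about the tool's x in rad. In form: [{"claw": claw, "linear": [tx, ty, tz], "twist": twist}, ...]. A call has exactly 10 rows; each row shifts and turns the commanded pose from where the row before left it, along the tool's axes as they then stand; what a row does not reach is not made up. A row lasts 1/12 s, in which the tool goes at most 41.7 mm and 7.16 degrees, less where a joint would pass 70% of its speed; a pose out of reach is approached as far as the arm can. A call with a gripper value outside its range is refused whole. The fingers move at their own pace and stop on an object; the grip force is fixed at half the most. Time passes only in rows, so rows that do not move let the fingers close, or fill a call up. It gives the time, the measured TCP pose, the force and the opening at its end, in the units of the state.
- get_obs(): the state, without advancing time (a new reading comes with each control period).
- snapshot(name): name is "scene" or "top" or "wrist"; returns (picture, depth): 384x512x3 uint8, red, green, blue; 384x512 float32, m along the optical axis (not along the pixel's ray), 0 where there is no reading.
- camera_params(name): a dict with "fx", "fy", "cx", "cy" (pixels), "rvec" (rotation vector, rad) and "tvec" (3), from world to camera coordinates, as OpenCV has them. Camera axes: x right, y down, z forward; pixel columns grow to the right and rows downward; lengths in m; the calibration is good to about 2 mm. A picture is of the moment at which its call begins: read the wrist's pose just before it. camera_params takes no time and is no camera call; for the wrist camera it gives the pose at the moment of the call.
- close_job(): hands the job in, once; it reports no verdict.
Trained networks look in the newest picture that a camera, given by its name, has taken for a name from the list of things; names that differ only in an ending like _2 or _b are one class to them, and where a whole thing is asked for, a point or a joint stands for the part that bears it (a point fixed in the world has none). Each returns a list of dicts, best first, with "confidence" (0 to 1); they miss things now and then, are a little off and sometimes report something else, mostly with a low value. They report only what shows in the picture. A call takes as long as a camera call.
- boxes_of(camera, target): "xy" ([column, row] in pixels, amid what is visible of it).
The state is a dict: "clock": time; "joint_pos": joint angles; "qvel": joint speeds; "tau": joint torques, N m; "tool_pos": TCP position; "orientation": TCP orientation; "force": force on the tool from outside, world axes, zero at the start; "moment": the same for the moment, N m; "opening": finger opening in m.
Only numpy, scipy, OpenCV 4.12 (cv2) and the standard library are available. Lean on these libraries where they do the work, as an engineer would, in place of code of your own. Each camera call takes 0.05 s, during which the arm holds its last target. There are 200 camera calls.

TASK

Move the four soldered circuit boards from the cradles of the cooling rack into the four bays of the aluminium test rack, one in each bay, in reverse order: the board now at the left end of the cooling rack goes into the bay at the right end of the test rack, the next one into the bay beside it, and so on (left and right as seen from the robot). Keep the boards upright, set each one down gently without dropping it, feet flat on the bay floor, roughly in the middle of its bay and lengthwise as it lay, and let go of it.

Things in the scene. Friction and masses are not known exactly. Their poses are not given: they have to be found in the camera images.
- board_transformer: Loose green circuit board, 64 mm (its x, across the row) by 46 mm (its y, along the row), on four 6 mm feet; board top 8.5 mm above the origin (centre of the underside of the feet, z up). At its centre a dark steel transformer with copper windings, a block 34 mm (x) by 30 mm (y), its top 40.5 mm above the origin. 0.16 to 0.26 kg. Grip that part across its x faces.
- board_heatsink: Loose green circuit board, 64 mm (its x, across the row) by 46 mm (its y, along the row), on four 6 mm feet; board top 8.5 mm above the origin (centre of the underside of the feet, z up). At its centre a finned aluminium heat sink, 28 mm (x) by 38 mm (y), its top 42.5 mm above the origin. About 0.1 kg. Grip that part across its x faces.
- board_capacitor: Loose green circuit board, 64 mm (its x, across the row) by 46 mm (its y, along the row), on four 6 mm feet; board top 8.5 mm above the origin (centre of the underside of the feet, z up). At its centre one upright black can capacitor with a bare metal top, 28 mm in diameter, its top 44.5 mm above the origin. About 0.1 kg. Grip that part across its x faces.
- board_relays: Loose green circuit board, 64 mm (its x, across the row) by 46 mm (its y, along the row), on four 6 mm feet; board top 8.5 mm above the origin (centre of the underside of the feet, z up). At its centre two white relays side by side, together 20 mm (x) by 40 mm (y), their tops 38.5 mm above the origin. About 0.1 kg. Grip that part across its x faces.
- cooling_rack: Cooling rack: a fixed plywood bar with steel edges, 78 mm (x) by 262 mm (y, the row) by 12 mm high, carrying four black cradles in a row at y = +93, +31, -31 and -93 mm. It stands nearer or farther than the test rack, turned by at most 0.13 rad. Origin: centre of its underside; +y is its left end seen from the robot.
- cradle_a: Fixed black cradle on the cooling rack, 54 mm along the row, a 6 mm thick plate with 2 mm lips at its x ends; the one on which the transformer board lies at the start. All four look alike. Origin: centre of its underside; the board's feet stand 6 mm above it. Its place in the row differs from start to start.
- cradle_b: Fixed black cradle on the cooling rack, 54 mm along the row, a 6 mm thick plate with 2 mm lips at its x ends; the one on which the heatsink board lies at the start. All four look alike. Origin: centre of its underside; the board's feet stand 6 mm above it. Its place in the row differs from start to start.
- cradle_c: Fixed black cradle on the cooling rack, 54 mm along the row, a 6 mm thick plate with 2 mm lips at its x ends; the one on which the capacitor board lies at the start. All four look alike. Origin: centre of its underside; the board's feet stand 6 mm above it. Its place in the row differs from start to start.
- cradle_d: Fixed black cradle on the cooling rack, 54 mm along the row, a 6 mm thick plate with 2 mm lips at its x ends; the one on which the relays board lies at the start. All four look alike. Origin: centre of its underside; the board's feet stand 6 mm above it. Its place in the row differs from start to start.
- test_rack: Fixed aluminium test rack, 84 mm (x) by 259 mm (y, the row). Four empty bays centred at x = 0, y = +96, +32, -32, -96 mm, each 61 mm (y) by 78 mm (x), floor 12 mm above the origin (centre of its underside). 3 mm dividers beside the bays rise 12 mm above the floor, a lip along both long sides 5 mm. +y is its left end seen from the robot. Turned by at most 0.13 rad.

How it is judged (in metres and radians):
At the end, for the whole second after the job is handed in: Each board is in the bay mirroring its starting cradle's place in the row (leftmost cradle, rightmost bay): within 11 mm of the bay centre along and across the row, feet within 3 mm of the bay floor, tilt under 0.08 rad, long side within 0.3 rad of square to the row, at rest, released (((y of cradle_a in the frame of cooling_rack between 0.073 and 0.113 m and y of board_transformer in the frame of test_rack between -0.107 and -0.085 m) or (y of cradle_a in the frame of cooling_rack between 0.011 and 0.051 m and y of board_transformer in the frame of test_rack between -0.043 and -0.021 m) or (y of cradle_a in the frame of cooling_rack between -0.051 and -0.011 m and y of board_transformer in the frame of test_rack between 0.021 and 0.043 m) or (y of cradle_a in the frame of cooling_rack between -0.113 and -0.073 m and y of board_transformer in the frame of test_rack between 0.085 and 0.107 m)) and x of board_transformer in the frame of test_rack between -0.011 and 0.011 m and z of board_transformer in the frame of test_rack between 0.009 and 0.015 m and angle between each of board_transformer, board_heatsink, board_capacitor, board_relays's own z axis and vertical below 0.08 rad and angle between the x axis of each of board_transformer, board_heatsink, board_capacitor, board_relays and the x axis of test_rack, either way round below 0.3 rad and linear speed of each of board_transformer, board_heatsink, board_capacitor, board_relays below 0.02 m/s and contact force between each of board_transformer, board_heatsink, board_capacitor, board_relays and the fingers below 0.05 N and ((y of cradle_b in the frame of cooling_rack between 0.073 and 0.113 m and y of board_heatsink in the frame of test_rack between -0.107 and -0.085 m) or (y of cradle_b in the frame of cooling_rack between 0.011 and 0.051 m and y of board_heatsink in the frame of test_rack between -0.043 and -0.021 m) or (y of cradle_b in the frame of cooling_rack between -0.051 and -0.011 m and y of board_heatsink in the frame of test_rack between 0.021 and 0.043 m) or (y of cradle_b in the frame of cooling_rack between -0.113 and -0.073 m and y of board_heatsink in the frame of test_rack between 0.085 and 0.107 m)) and x of board_heatsink in the frame of test_rack between -0.011 and 0.011 m and z of board_heatsink in the frame of test_rack between 0.009 and 0.015 m and ((y of cradle_c in the frame of cooling_rack between 0.073 and 0.113 m and y of board_capacitor in the frame of test_rack between -0.107 and -0.085 m) or (y of cradle_c in the frame of cooling_rack between 0.011 and 0.051 m and y of board_capacitor in the frame of test_rack between -0.043 and -0.021 m) or (y of cradle_c in the frame of cooling_rack between -0.051 and -0.011 m and y of board_capacitor in the frame of test_rack between 0.021 and 0.043 m) or (y of cradle_c in the frame of cooling_rack between -0.113 and -0.073 m and y of board_capacitor in the frame of test_rack between 0.085 and 0.107 m)) and x of board_capacitor in the frame of test_rack between -0.011 and 0.011 m and z of board_capacitor in the frame of test_rack between 0.009 and 0.015 m and ((y of cradle_d in the frame of cooling_rack between 0.073 and 0.113 m and y of board_relays in the frame of test_rack between -0.107 and -0.085 m) or (y of cradle_d in the frame of cooling_rack between 0.011 and 0.051 m and y of board_relays in the frame of test_rack between -0.043 and -0.021 m) or (y of cradle_d in the frame of cooling_rack between -0.051 and -0.011 m and y of board_relays in the frame of test_rack between 0.021 and 0.043 m) or (y of cradle_d in the frame of cooling_rack between -0.113 and -0.073 m and y of board_relays in the frame of test_rack between 0.085 and 0.107 m)) and x of board_relays in the frame of test_rack between -0.011 and 0.011 m and z of board_relays in the frame of test_rack between 0.009 and 0.015 m); the robot touches nothing.
It fails at once if the transformer board is dropped: faster than 0.7 m/s while the fingers do not touch it (a fall of more than about 25 mm) (linear speed of board_transformer above 0.7 m/s and contact force between board_transformer and the fingers below 0.01 N).
It fails at once if the heatsink board is dropped: faster than 0.7 m/s while the fingers do not touch it (a fall of more than about 25 mm) (linear speed of board_heatsink above 0.7 m/s and contact force between board_heatsink and the fingers below 0.01 N).
It fails at once if the capacitor board is dropped: faster than 0.7 m/s while the fingers do not touch it (a fall of more than about 25 mm) (linear speed of board_capacitor above 0.7 m/s and contact force between board_capacitor and the fingers below 0.01 N).
It fails at once if the relays board is dropped: faster than 0.7 m/s while the fingers do not touch it (a fall of more than about 25 mm) (linear speed of board_relays above 0.7 m/s and contact force between board_relays and the fingers below 0.01 N).
It also fails if it takes over 96 s, if anything falls off the work surface, if the arm or the gripper's body presses on something with over 40 N, if the wrist force passes 120 N, or if a joint passes its speed limit or range.

## Working session

There is one attempt and no reset: what is moved stays moved. The work goes in short steps, Python scripts to look and compute and a shell command to move; the robot and the scene stay as the last step left them, time stands still between calls to the robot, and variables do not carry over. Pictures are saved under pics/ and viewed, about 12 in all and at most 16, crops included, and the job is handed in when it is done.

```bash
mkdir -p pics; cat > h.py <<'E'
from plant import *
import numpy as np, cv2
from scipy.spatial.transform import Rotation as R
def cloud(n):
    c=camera_params(n); im,d=snapshot(n)
    v,u=np.mgrid[0:384,0:512]
    P=np.stack([(u-c['cx'])/c['fx']*d,(v-c['cy'])/c['fy']*d,d],-1)
    Rm=cv2.Rodrigues(np.array(c['rvec'],float))[0]
    W=(P-np.array(c['tvec']).reshape(3))@Rm
    W[d==0]=np.nan
    return im,d,W
def save(n,im,s=1.5): cv2.imwrite('pics/'+n,cv2.resize(im[...,::-1],None,fx=s,fy=s))
E
python3 - <<'E'
from h import *
o=get_obs(); print({k:np.round(v,3) for k,v in o.items()})
for n in('top','scene'):
    im,d,W=cloud(n); save(n+'0.png',im); np.savez(n+'0.npz',im=im,W=W)
    for t in('board_transformer','board_heatsink','board_capacitor','board_relays','cooling_rack','test_rack','cradle_a'):
        for b in boxes_of(n,t)[:4]:
            x,y=map(int,b['xy']); print(n,t,b['xy'],round(b['confidence'],2),np.round(W[y,x],3))
E
```

```text
{'clock': np.float64(0.0), 'joint_pos': array([ 8.0850e+01,  2.0593e+01,  6.3300e-01, -1.9000e-02, -7.0137e+01,
       -1.6507e+01]), 'qvel': array([ 0.011,  0.09 ,  0.009,  0.009, -0.068,  0.056]), 'tau': array([-0.0000e+00, -5.8273e+01,  2.9305e+01,  6.9970e+00,  7.0000e-03,
       -0.0000e+00]), 'tool_pos': array([0.292, 0.608, 0.226]), 'orientation': array([  95.894,   89.901, -109.769]), 'force': array([-0.066, -0.731, -0.618]), 'moment': array([-0.022, -0.058,  0.022]), 'opening': np.float64(0.088)}
top board_transformer [282.2, 257.5] 0.66 [ 0.466 -0.052  0.061]
top board_transformer [241.2, 256.1] 0.17 [0.47  0.015 0.063]
top board_heatsink [171.0, 255.2] 0.67 [0.474 0.132 0.06 ]
top board_heatsink [219.7, 162.1] 0.59 [0.637 0.054 0.022]
top board_capacitor [242.9, 257.7] 0.58 [0.468 0.014 0.061]
top board_relays [207.5, 256.7] 0.86 [0.471 0.072 0.056]
top cooling_rack [228.6, 261.6] 0.63 [0.46  0.042 0.013]
top test_rack [216.7, 164.0] 0.96 [0.635 0.06  0.016]
top cradle_a [257.5, 260.7] 0.97 [ 0.46  -0.01   0.019]
top cradle_a [219.3, 256.8] 0.81 [0.469 0.056 0.029]
top cradle_a [182.5, 253.5] 0.68 [0.476 0.118 0.041]
top cradle_a [276.9, 276.7] 0.62 [ 0.433 -0.042  0.03 ]
scene board_transformer [197.1, 198.9] 0.65 [ 0.475 -0.06   0.06 ]
scene board_heatsink [256.5, 127.7] 0.7 [0.483 0.127 0.061]
scene board_capacitor [216.4, 175.5] 0.64 [0.473 0.001 0.05 ]
scene board_relays [238.2, 152.5] 0.66 [0.477 0.07  0.043]
scene board_relays [192.0, 211.6] 0.65 [ 0.468 -0.073  0.027]
scene cooling_rack [190.7, 217.2] 0.6 [ 0.465 -0.079  0.012]
scene test_rack [306.1, 211.0] 0.87 [0.64  0.037 0.012]
scene cradle_a [256.0, 146.8] 0.72 [0.489 0.117 0.017]
scene cradle_a [187.8, 210.7] 0.64 [ 0.455 -0.072  0.019]
scene cradle_a [231.3, 167.1] 0.64 [0.473 0.048 0.017]
scene cradle_a [211.9, 187.7] 0.6 [ 0.465 -0.01   0.018]
```

View pics/top0.png

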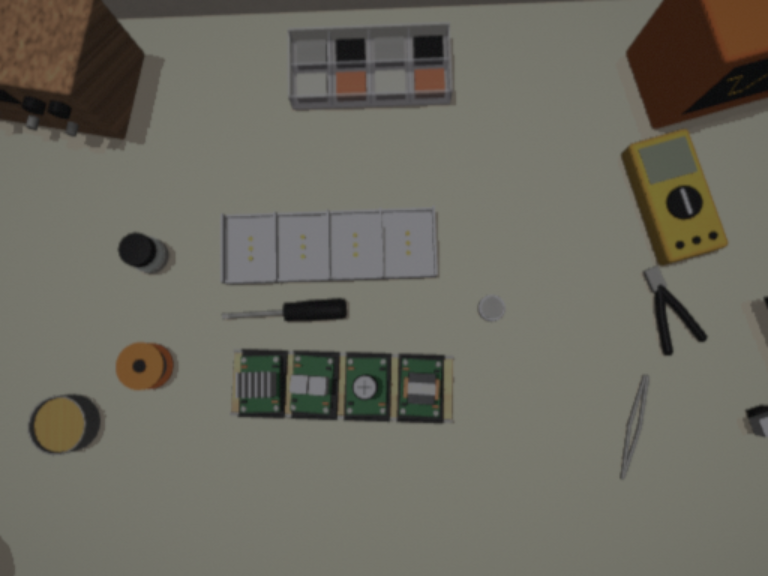

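```bash
python3 - <<'E'
from h import *
import plant
print([n for n in dir(plant) if not n.startswith('_')], getattr(plant,'tcp_to_grasp',None))
def rect(p):
    r=cv2.minAreaRect((p*1000).astype(np.float32)); return [np.round(q,1) for q in (r[0],r[1],r[2])]
W=np.load('top0.npz')['W']; X,Y,Z=W[...,0],W[...,1],W[...,2]
for n,y,zt in(('heat',.130,.0605),('rel',.072,.0565),('cap',.010,.0625),('tr',-.053,.0585)):
    m=(abs(X-.47)<.05)&(abs(Y-y)<.029)&(Z>zt-.006)&(Z<zt+.006); p=W[m]
    print(n,m.sum(),np.median(p,0).round(4),rect(p[:,:2]))
    m=(abs(X-.47)<.06)&(abs(Y-y)<.029)&(abs(Z-.0265)<.004); print('  board',m.sum(),np.median(W[m],0).round(4),rect(W[m][:,:2]))
m=(abs(X-.47)<.07)&(abs(Y-.04)<.17)&(Z>.008); print('cool',rect(W[m][:,:2]))
m=(abs(X-.637)<.06)&(abs(Y-.06)<.17)&(Z>.006)&(Z<.04); print('test',m.sum(),rect(W[m][:,:2]),np.percentile(Z[m],[10,50,90]).round(4))
m=(abs(X-.55)<.03)&(abs(Y-.03)<.12)&(Z>.007); print('driver',np.nanmin(W[m],0).round(3),np.nanmax(W[m],0).round(3))
E
```

```text
['PlanningError', 'boxes_of', 'camera_params', 'close_job', 'get_obs', 'snapshot', 'tcp_to_grasp'] 0.0188
heat 274 [0.4725 0.1393 0.0609] [array([472.4, 136.5]), array([38.1, 26.5]), np.float64(88.8)]
  board 574 [0.4776 0.133  0.0277] [array([473.1, 130.1]), array([81.2, 57.6]), np.float64(0.1)]
rel 282 [0.4709 0.0764 0.0576] [array([471.1,  76.2]), array([40. , 19.9]), np.float64(84.4)]
  board 655 [0.4795 0.0751 0.0277] [array([470. ,  74.4]), array([50. , 78.3]), np.float64(86.6)]
cap 216 [0.4677 0.0122 0.064 ] [array([467.8,  12.9]), array([24.9, 26.1]), np.float64(88.3)]
  board 726 [0.4677 0.0127 0.0276] [array([466.6,  11. ]), array([48.4, 80.1]), np.float64(89.2)]
tr 435 [ 0.4643 -0.0492  0.0595] [array([463.7, -49.9]), array([38.4, 34.4]), np.float64(88.0)]
  board 506 [ 0.471  -0.0489  0.0277] [array([462.5, -49.2]), array([46.8, 77.8]), np.float64(88.2)]
cool [array([468. ,  42.8]), array([262. ,  80.1]), np.float64(86.9)]
test 6672 [array([636.8,  55.5]), array([ 85. , 258.7]), np.float64(0.3)] [0.0116 0.0133 0.0185]
driver [0.546 0.036 0.012] [0.572 0.15  0.029]
```

View pics/scene0.png

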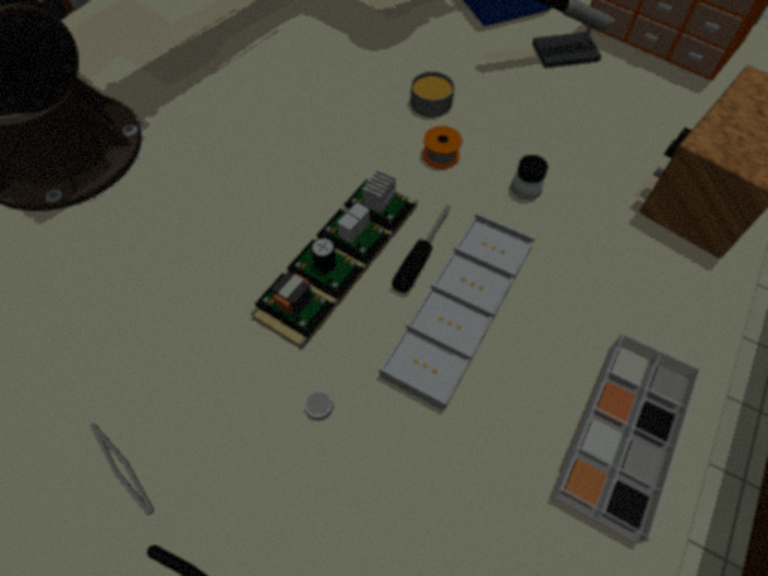

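```bash
cat > plan.py <<'E'
import sys
from h import *
# usage: plan.py x y z yawdeg (rack yaw a; jaws along rack x)
o=get_obs(); M=R.from_euler('xyz',o['orientation'],degrees=True).as_matrix(); p=np.array(o['tool_pos'])
x,y,z,a=map(float,sys.argv[1:]); a=np.radians(a)
best=None
for s in(1,-1):
    ty=s*np.array([np.cos(a),np.sin(a),0])
    # twist t about tool x (down) taking current tool y to ty
    c=M.T@ty; t=np.arctan2(c[2],c[1])
    if best is None or abs(t)<abs(best[0]): best=(t,ty)
t,ty=best
tx=np.array([0,0,-1.]); N=np.stack([tx,ty,np.cross(tx,ty)],1)
d=np.array([x,y,z])-p*1000
print('clock %.2f'%o['clock'],'tcp',(p*1000).round(1),'open %.1f'%(o['opening']*1000),'F',np.round(o['force'],1),'j',np.round(o['joint_pos'],1))
print('tool axes now\n',M.round(3)); print('twist %.4f'%t,'world d',d.round(1),'tool d (after twist)',(N.T@d).round(1),'before',(M.T@d).round(1))
E
python3 plan.py 472.4 136 110 -2.7
```

```text
clock 0.80 tcp [292.2 608.4 226.6] open 87.6 F [-0.1 -0.1 -0.1] j [ 80.9  20.5   0.7  -0.  -70.1 -16.5]
tool axes now
 [[-0.    -0.433 -0.901]
 [ 0.    -0.901  0.433]
 [-1.    -0.     0.   ]]
twist 1.1701 world d [ 180.2 -472.4 -116.6] tool d (after twist) [ 116.6 -202.2 -463.4] before [ 116.6  347.8 -367. ]
```

```bash
python3 -m pendant '[{"claw":87,"linear":[0,0,0],"twist":0.117},{"claw":87,"linear":[0,0,0],"twist":0.117},{"claw":87,"linear":[0,0,0],"twist":0.117},{"claw":87,"linear":[0,0,0],"twist":0.117},{"claw":87,"linear":[0,0,0],"twist":0.117},{"claw":87,"linear":[0,0,0],"twist":0.117},{"claw":87,"linear":[0,0,0],"twist":0.117},{"claw":87,"linear":[0,0,0],"twist":0.117},{"claw":87,"linear":[0,0,0],"twist":0.117},{"claw":87,"linear":[0,0,0],"twist":0.117}]'
python3 -m pendant '[{"claw":80,"linear":[0,-10,-23],"twist":0},{"claw":80,"linear":[0,-13,-30],"twist":0},{"claw":80,"linear":[0,-13,-30],"twist":0},{"claw":80,"linear":[0,-13,-30],"twist":0},{"claw":80,"linear":[0,-13,-30],"twist":0},{"claw":80,"linear":[0,-13,-30],"twist":0},{"claw":80,"linear":[0,-13,-30],"twist":0},{"claw":80,"linear":[0,-13,-30],"twist":0},{"claw":80,"linear":[0,-13,-30],"twist":0},{"claw":80,"linear":[0,-13,-30],"twist":0}]'
python3 plan.py 472.4 136 110 -2.7
```

```text
clock: 1.63
tool_pos: [0.2923, 0.6084, 0.2266]
orientation: [-13.8, 90.0, 73.2]
force: [0.4, 0.9, 0.0]
opening: 0.0871
clock: 2.47
tool_pos: [0.4056, 0.3083, 0.2269]
orientation: [-33.1, 90.0, 54.2]
force: [0.7, -0.0, 0.1]
opening: 0.0802
clock 2.47 tcp [405.6 308.3 226.9] open 80.2 F [ 0.7 -0.   0.1] j [ 59.4   4.8 -19.8   0.  -65.3 -62. ]
tool axes now
 [[ 0.    -0.999  0.047]
 [ 0.001  0.047  0.999]
 [-1.    -0.     0.001]]
twist 0.0005 world d [  66.8 -172.3 -116.9] tool d (after twist) [ 116.9  -74.8 -168.9] before [ 116.8  -74.7 -169. ]
```

```bash
python3 -m pendant '[{"claw":80,"linear":[0,-10,-24],"twist":0},{"claw":80,"linear":[0,-10,-24],"twist":0},{"claw":80,"linear":[0,-10,-24],"twist":0},{"claw":80,"linear":[0,-10,-24],"twist":0},{"claw":80,"linear":[0,-10,-24],"twist":0},{"claw":80,"linear":[0,-10,-24],"twist":0},{"claw":80,"linear":[0,-10,-20],"twist":0},{"claw":80,"linear":[0,-5,-5],"twist":0},{"claw":80,"linear":[0,0,0],"twist":0},{"claw":80,"linear":[0,0,0],"twist":0}]'
python3 plan.py 472.4 136 110 -2.7
python3 - <<'E'
from h import *
im,d,W=cloud('wrist'); save('w1.png',im)
X,Y,Z=W[...,0],W[...,1],W[...,2]
for n,y,zt in(('heat',.136,.0605),('rel',.074,.0565),('cap',.012,.0625),('tr',-.05,.0585)):
    m=(abs(X-.47)<.05)&(abs(Y-y)<.027)&(abs(Z-zt)<.006)
    if m.sum()>50:
        p=W[m]; r=cv2.minAreaRect((p[:,:2]*1000).astype(np.float32)); print(n,m.sum(),np.median(Z[m]).round(4),np.round(r[0],1),np.round(r[1],1),r[2])
print(np.nanmin(W.reshape(-1,3),0),np.nanmax(W.reshape(-1,3),0))
E
```

```text
clock: 3.3
tool_pos: [0.4725, 0.1374, 0.2266]
orientation: [-21.5, 90.0, 65.8]
force: [0.9, -0.2, -0.3]
opening: 0.0799
clock 3.30 tcp [472.5 137.4 226.6] open 79.9 F [ 0.9 -0.2 -0.3] j [ 39.2   3.1 -21.8  -0.  -65.1 -41.9]
tool axes now
 [[ 0.    -0.999  0.048]
 [ 0.     0.048  0.999]
 [-1.    -0.     0.   ]]
twist -0.0012 world d [-1.000e-01 -1.400e+00 -1.166e+02] tool d (after twist) [116.6  -0.   -1.4] before [116.6  -0.   -1.5]
heat 533 0.0605 [470.4 135.7] [38.2 28. ] 89.8421859741211
rel 706 0.0568 [468.5  75.4] [40. 20.] 83.8933334350586
cap 680 0.0633 [464.7  12.5] [26.8 26.6] 86.261474609375
[ 0.1261268  -0.05921347 -0.00309576] [0.81000412 0.50682377 0.34523406]
```

View pics/w1.png

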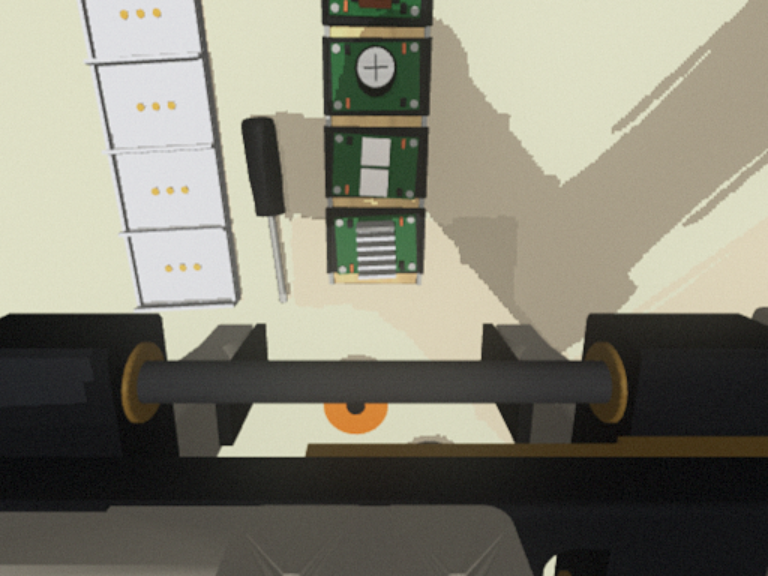

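```bash
python3 -m pendant '[{"claw":80,"linear":[30,1,-1.4],"twist":0},{"claw":80,"linear":[35,0,0],"twist":0},{"claw":80,"linear":[35,0,0],"twist":0},{"claw":80,"linear":[30,0,0],"twist":0},{"claw":80,"linear":[25,0,0],"twist":0},{"claw":80,"linear":[15,0,0],"twist":0},{"claw":80,"linear":[10,0,0],"twist":0},{"claw":80,"linear":[9,0,0],"twist":0},{"claw":80,"linear":[6,0,0],"twist":0},{"claw":80,"linear":[0,0,0],"twist":0}]'
python3 -m pendant '[{"claw":10,"linear":[0,0,0],"twist":0},{"claw":10,"linear":[0,0,0],"twist":0},{"claw":10,"linear":[0,0,0],"twist":0},{"claw":10,"linear":[0,0,0],"twist":0},{"claw":10,"linear":[0,0,0],"twist":0},{"claw":10,"linear":[0,0,0],"twist":0},{"claw":10,"linear":[0,0,0],"twist":0},{"claw":10,"linear":[0,0,0],"twist":0},{"claw":10,"linear":[0,0,0],"twist":0},{"claw":10,"linear":[0,0,0],"twist":0}]'
python3 plan.py 637.3 -40.5 105 0.3
```

```text
clock: 4.18
tool_pos: [0.4707, 0.1364, 0.0306]
orientation: [126.7, 89.9, -145.9]
force: [-0.5, 0.5, 0.2]
opening: 0.0801
clock: 5.02
tool_pos: [0.4713, 0.1361, 0.0316]
orientation: [-127.4, 90.0, -40.1]
force: [-0.7, -0.7, 1.0]
opening: 0.0278
clock 5.02 tcp [471.3 136.1  31.6] open 27.8 F [-0.7 -0.7  1. ] j [ 39.1  16.2 -36.1   0.  -37.7 -41.8]
tool axes now
 [[ 0.    -0.999  0.047]
 [-0.     0.047  0.999]
 [-1.    -0.    -0.   ]]
twist -0.0523 world d [ 166.  -176.6   73.4] tool d (after twist) [ -73.4 -165.1 -177.4] before [ -73.4 -174.1 -168.6]
```

```bash
python3 -m pendant '[{"claw":10,"linear":[-2,0,0],"twist":0},{"claw":10,"linear":[-4,0,0],"twist":0},{"claw":10,"linear":[-8,0,0],"twist":0},{"claw":10,"linear":[-12,0,0],"twist":0},{"claw":10,"linear":[-14,0,0],"twist":0},{"claw":10,"linear":[-14,0,0],"twist":0},{"claw":10,"linear":[-11,0,0],"twist":-0.026},{"claw":10,"linear":[-7,0,0],"twist":-0.026},{"claw":10,"linear":[-3,0,0],"twist":0},{"claw":10,"linear":[0,0,0],"twist":0}]'
python3 -m pendant '[{"claw":10,"linear":[0,-8,-9],"twist":0},{"claw":10,"linear":[0,-16,-17],"twist":0},{"claw":10,"linear":[0,-20,-22],"twist":0},{"claw":10,"linear":[0,-22,-24],"twist":0},{"claw":10,"linear":[0,-22,-24],"twist":0},{"claw":10,"linear":[0,-22,-23],"twist":0},{"claw":10,"linear":[0,-20,-22],"twist":0},{"claw":10,"linear":[0,-16,-17],"twist":0},{"claw":10,"linear":[0,-12,-12],"twist":0},{"claw":10,"linear":[0,-7,-7],"twist":0}]'
python3 - <<'E'
from h import *
im,d,W=cloud('wrist'); save('w2.png',im)
im,d,W=cloud('top'); print(get_obs()['opening'])
X,Y,Z=W[...,0],W[...,1],W[...,2]
E
python3 plan.py 637.3 -40.5 26 0.3
```

```text
clock: 5.85
tool_pos: [0.4717, 0.1364, 0.1077]
orientation: [-53.0, 89.9, 37.3]
force: [0.6, 0.1, -1.3]
opening: 0.0282
clock: 6.68
tool_pos: [0.6378, -0.0418, 0.1054]
orientation: [106.1, 89.9, -163.7]
force: [-0.5, 0.7, -0.5]
opening: 0.0278
0.028047398807359063
clock 6.78 tcp [637.4 -41.1 105.5] open 28.0 F [-0.4 -0.  -1.4] j [ 13.8  22.8 -12.8  -0.  -54.5 -13.6]
tool axes now
 [[-0.001 -1.    -0.003]
 [-0.    -0.003  1.   ]
 [-1.     0.001 -0.   ]]
twist -0.0025 world d [ -0.1   0.6 -79.5] tool d (after twist) [79.5  0.1  0.6] before [79.5 -0.   0.7]
```

View pics/w2.png

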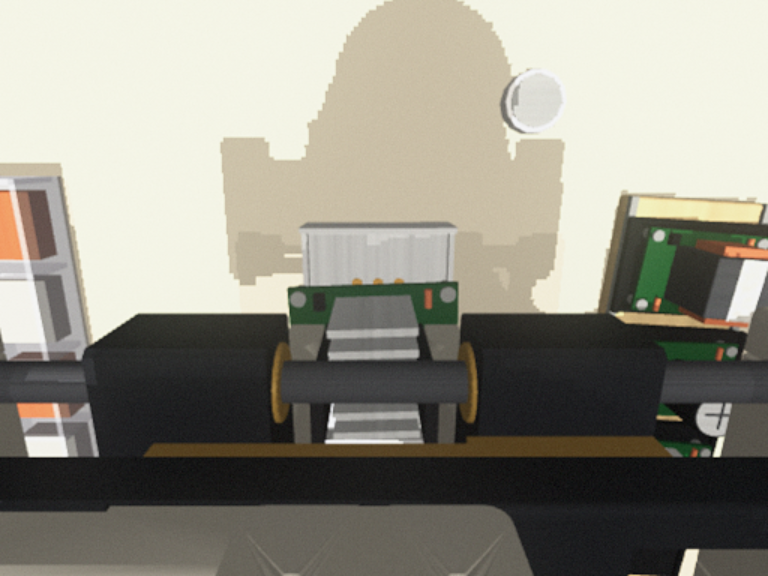

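```bash
python3 -m pendant '[{"claw":10,"linear":[6,0,0.6],"twist":0},{"claw":10,"linear":[12,0,0],"twist":0},{"claw":10,"linear":[15,0,0],"twist":0},{"claw":10,"linear":[15,0,0],"twist":0},{"claw":10,"linear":[12,0,0],"twist":0},{"claw":10,"linear":[8,0,0],"twist":0},{"claw":10,"linear":[5,0,0],"twist":0},{"claw":10,"linear":[3.5,0,0],"twist":0},{"claw":10,"linear":[2,0,0],"twist":0},{"claw":10,"linear":[1,0,0],"twist":0}]'
python3 -m pendant '[{"claw":10,"linear":[0.4,0,0],"twist":0},{"claw":10,"linear":[0,0,0],"twist":0},{"claw":34,"linear":[0,0,0],"twist":0},{"claw":40,"linear":[0,0,0],"twist":0},{"claw":50,"linear":[0,0,0],"twist":0},{"claw":56,"linear":[0,0,0],"twist":0},{"claw":56,"linear":[-10,0,0],"twist":0},{"claw":60,"linear":[-20,0,0],"twist":0},{"claw":70,"linear":[-25,0,0],"twist":0},{"claw":76,"linear":[-25,0,0],"twist":0}]'
python3 plan.py 468.5 74.3 105 -4
```

```text
clock: 7.62
tool_pos: [0.6374, -0.0394, 0.0272]
orientation: [-90.0, 90.0, 0.3]
force: [-0.8, 0.8, -1.3]
opening: 0.0281
clock: 8.45
tool_pos: [0.6368, -0.0396, 0.1079]
orientation: [112.6, 89.9, -157.1]
force: [1.0, -0.3, 1.0]
opening: 0.0678
clock 8.45 tcp [636.8 -39.6 107.9] open 67.8 F [ 1.  -0.3  1. ] j [ 13.9  22.6 -12.8   0.  -54.7 -13.7]
tool axes now
 [[-0.001 -1.    -0.005]
 [-0.    -0.005  1.   ]
 [-1.     0.001 -0.   ]]
twist 0.0749 world d [-168.3  113.9   -2.9] tool d (after twist) [  2.9 175.9 101.9] before [  3.  167.7 114.8]
```

```bash
python3 -m pendant '[{"claw":80,"linear":[0,0,0],"twist":0.075},{"claw":80,"linear":[0,10,6],"twist":0},{"claw":80,"linear":[0,20,12],"twist":0},{"claw":80,"linear":[0,28,16],"twist":0},{"claw":80,"linear":[0,30,18],"twist":0},{"claw":80,"linear":[0,30,18],"twist":0},{"claw":80,"linear":[0,27,15],"twist":0},{"claw":80,"linear":[0,18,11],"twist":0},{"claw":80,"linear":[0,9,5],"twist":0},{"claw":80,"linear":[0,3,2],"twist":0}]'
python3 - <<'E'
from h import *
for n in ('top','wrist'):
    im,d,W=cloud(n); save(n+'3.png',im)
    X,Y,Z=W[...,0],W[...,1],W[...,2]
    m=(abs(X-.637)<.05)&(abs(Y+.04)<.04)&(abs(Z-.0545)<.006)
    if m.sum()>30: print(n,'heat placed',m.sum(),np.median(Z[m]),cv2.minAreaRect((W[m][:,:2]*1000).astype(np.float32)))
    m=(abs(X-.469)<.05)&(abs(Y-.075)<.027)&(abs(Z-.0565)<.005)
    if m.sum()>30: print(n,'rel',m.sum(),np.median(Z[m]),cv2.minAreaRect((W[m][:,:2]*1000).astype(np.float32)))
E
python3 plan.py 469.5 75.3 31 -4
```

```text
clock: 9.28
tool_pos: [0.4681, 0.0761, 0.1069]
orientation: [30.4, 90.0, 116.5]
force: [-0.4, 0.4, 0.5]
opening: 0.08
top heat placed 161 0.05543961785367775 ((638.993896484375, -38.57538604736328), (28.43117904663086, 37.88732147216797), 2.4976961612701416)
top rel 41 0.057330962434359506 ((469.5743408203125, 58.43682861328125), (4.778874397277832, 18.19478988647461), 88.17662048339844)
wrist heat placed 175 0.05165225368321922 ((624.176025390625, -32.82640075683594), (24.408933639526367, 6.952198028564453), 86.5201187133789)
wrist rel 1457 0.056696268761736245 ((468.7729187011719, 75.41936492919922), (40.154850006103516, 20.02692222595215), 84.04662322998047)
clock 9.38 tcp [469.8  75.9 107. ] open 80.2 F [0.6 0.2 0.2] j [ 32.9   8.5 -33.2   0.  -48.2 -36.9]
tool axes now
 [[ 0.    -0.998  0.068]
 [ 0.     0.068  0.998]
 [-1.    -0.     0.   ]]
twist 0.0017 world d [ -0.3  -0.6 -76. ] tool d (after twist) [76.   0.2 -0.6] before [76.   0.3 -0.6]
```

View pics/top3.png

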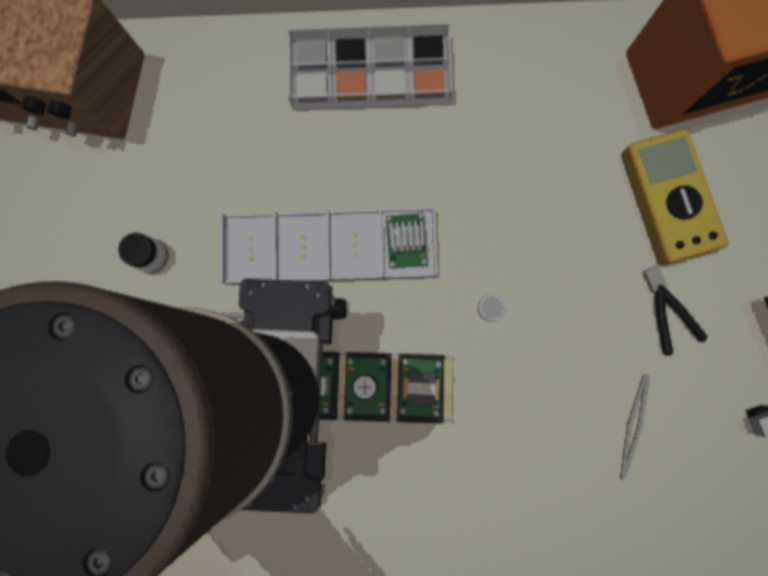

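```bash
python3 -m pendant '[{"claw":80,"linear":[8,0.4,-0.6],"twist":0},{"claw":80,"linear":[14,0,0],"twist":0},{"claw":80,"linear":[16,0,0],"twist":0},{"claw":80,"linear":[14,0,0],"twist":0},{"claw":80,"linear":[10,0,0],"twist":0},{"claw":80,"linear":[8,0,0],"twist":0},{"claw":80,"linear":[4,0,0],"twist":0},{"claw":80,"linear":[2,0,0],"twist":0},{"claw":10,"linear":[0,0,0],"twist":0},{"claw":10,"linear":[0,0,0],"twist":0}]'
python3 -m pendant '[{"claw":10,"linear":[0,0,0],"twist":0},{"claw":10,"linear":[0,0,0],"twist":0},{"claw":10,"linear":[0,0,0],"twist":0},{"claw":10,"linear":[0,0,0],"twist":0},{"claw":10,"linear":[0,0,0],"twist":0},{"claw":10,"linear":[0,0,0],"twist":0},{"claw":10,"linear":[0,0,0],"twist":0},{"claw":10,"linear":[0,0,0],"twist":0},{"claw":10,"linear":[0,0,0],"twist":0},{"claw":10,"linear":[0,0,0],"twist":0}]'
python3 plan.py 634.5 20.5 105 0.3
```

```text
clock: 10.22
tool_pos: [0.4697, 0.0749, 0.0309]
orientation: [-69.4, 90.0, 16.6]
force: [0.4, 0.5, 0.3]
opening: 0.0716
clock: 11.05
tool_pos: [0.4693, 0.0749, 0.0307]
orientation: [144.1, 90.0, -129.9]
force: [-0.7, -0.3, 1.0]
opening: 0.0198
clock 11.05 tcp [469.3  74.9  30.7] open 19.8 F [-0.7 -0.3  1. ] j [ 32.9  15.1 -38.    0.  -36.9 -36.9]
tool axes now
 [[-0.    -0.998  0.07 ]
 [-0.     0.07   0.998]
 [-1.     0.    -0.   ]]
twist -0.0751 world d [165.2 -54.4  74.3] tool d (after twist) [ -74.3 -164.9  -55.3] before [ -74.3 -168.6  -42.8]
```

```bash
python3 -m pendant '[{"claw":10,"linear":[-2,0,0],"twist":0},{"claw":10,"linear":[-4,0,0],"twist":0},{"claw":10,"linear":[-8,0,0],"twist":0},{"claw":10,"linear":[-12,0,0],"twist":0},{"claw":10,"linear":[-14,0,0],"twist":0},{"claw":10,"linear":[-14,0,0],"twist":0},{"claw":10,"linear":[-11,0,0],"twist":-0.037},{"claw":10,"linear":[-7,0,0],"twist":-0.038},{"claw":10,"linear":[-3,0,0],"twist":0},{"claw":10,"linear":[0,0,0],"twist":0}]'
python3 -m pendant '[{"claw":10,"linear":[0,-8,-3],"twist":0},{"claw":10,"linear":[0,-16,-5],"twist":0},{"claw":10,"linear":[0,-20,-7],"twist":0},{"claw":10,"linear":[0,-22,-7],"twist":0},{"claw":10,"linear":[0,-22,-7],"twist":0},{"claw":10,"linear":[0,-22,-7],"twist":0},{"claw":10,"linear":[0,-20,-7],"twist":0},{"claw":10,"linear":[0,-16,-6],"twist":0},{"claw":10,"linear":[0,-12,-4],"twist":0},{"claw":10,"linear":[0,-7,-2],"twist":0}]'
python3 - <<'E'
from h import *
im,d,W=cloud('wrist'); save('w4.png',im)
E
python3 plan.py 634.5 20.5 24.8 0.3
```

```text
clock: 11.88
tool_pos: [0.4698, 0.0752, 0.1068]
orientation: [-59.8, 89.9, 30.4]
force: [0.2, -0.7, -0.6]
opening: 0.0196
clock: 12.72
tool_pos: [0.6358, 0.0196, 0.1041]
orientation: [113.8, 89.9, -156.0]
force: [0.6, 0.4, -0.9]
opening: 0.0199
clock 12.77 tcp [636.3  19.7 104.2] open 19.9 F [ 2.6 -0.1 -0.8] j [ 19.3  22.7 -13.2   0.  -54.2 -19.1]
tool axes now
 [[-0.001 -1.    -0.004]
 [-0.001 -0.004  1.   ]
 [-1.     0.001 -0.001]]
twist -0.0017 world d [ -1.8   0.8 -79.4] tool d (after twist) [79.4  1.8  0.8] before [79.4  1.7  0.9]
```

View pics/w4.png

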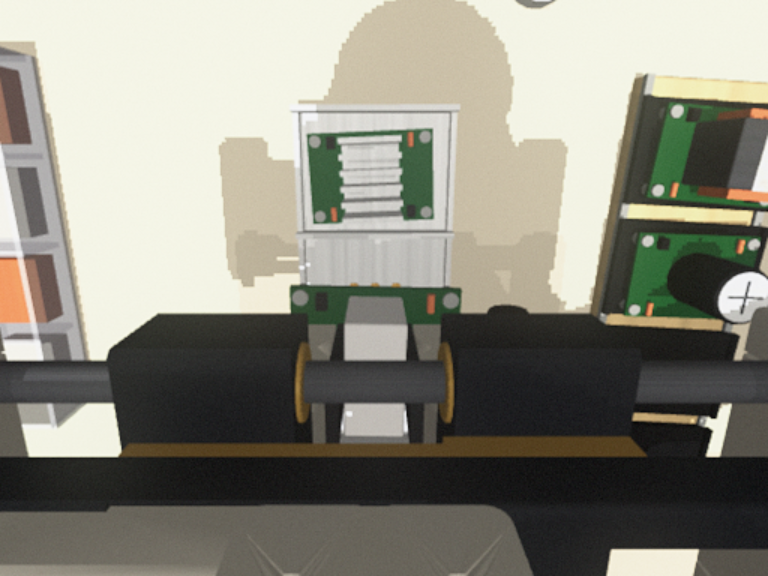

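```bash
python3 -m pendant '[{"claw":10,"linear":[6,1.8,0.8],"twist":0},{"claw":10,"linear":[12,0,0],"twist":0},{"claw":10,"linear":[15,0,0],"twist":0},{"claw":10,"linear":[15,0,0],"twist":0},{"claw":10,"linear":[12,0,0],"twist":0},{"claw":10,"linear":[8,0,0],"twist":0},{"claw":10,"linear":[5,0,0],"twist":0},{"claw":10,"linear":[3,0,0],"twist":0},{"claw":10,"linear":[2,0,0],"twist":0},{"claw":10,"linear":[1,0,0],"twist":0}]'
python3 -m pendant '[{"claw":10,"linear":[0.4,0,0],"twist":0},{"claw":10,"linear":[0,0,0],"twist":0},{"claw":26,"linear":[0,0,0],"twist":0},{"claw":34,"linear":[0,0,0],"twist":0},{"claw":44,"linear":[0,0,0],"twist":0},{"claw":52,"linear":[0,0,0],"twist":0},{"claw":52,"linear":[-10,0,0],"twist":0},{"claw":60,"linear":[-20,0,0],"twist":0},{"claw":70,"linear":[-25,0,0],"twist":0},{"claw":76,"linear":[-25,0,0],"twist":0}]'
python3 plan.py 466 12.5 105 -2.7
```

```text
clock: 13.6
tool_pos: [0.633, 0.0216, 0.0268]
orientation: [-78.7, 90.0, 11.6]
force: [-0.2, -0.3, -0.5]
opening: 0.0197
clock: 14.43
tool_pos: [0.6325, 0.0214, 0.1076]
orientation: [116.5, 89.9, -153.2]
force: [0.6, 1.6, 0.2]
opening: 0.0659
clock 14.43 tcp [632.5  21.4 107.6] open 65.9 F [0.6 1.6 0.2] j [ 19.6  22.2 -13.5   0.  -54.4 -19.3]
tool axes now
 [[-0.001 -1.    -0.005]
 [-0.    -0.005  1.   ]
 [-1.     0.001 -0.   ]]
twist 0.0522 world d [-166.5   -8.9   -2.6] tool d (after twist) [  2.6 165.9 -16.7] before [  2.7 166.5  -8. ]
```

```bash
python3 -m pendant '[{"claw":80,"linear":[0,0,0],"twist":0.052},{"claw":80,"linear":[0,9,-1],"twist":0},{"claw":80,"linear":[0,19,-2],"twist":0},{"claw":80,"linear":[0,26,-2.5],"twist":0},{"claw":80,"linear":[0,29,-3],"twist":0},{"claw":80,"linear":[0,29,-3],"twist":0},{"claw":80,"linear":[0,25,-2.5],"twist":0},{"claw":80,"linear":[0,17,-2],"twist":0},{"claw":80,"linear":[0,9,-0.7],"twist":0},{"claw":80,"linear":[0,3,0],"twist":0}]'
python3 - <<'E'
from h import *
for n in ('wrist','top'):
    im,d,W=cloud(n)
    X,Y,Z=W[...,0],W[...,1],W[...,2]
    for s,x,y,z in(('rel placed',.635,.021,.0505),('cap',.466,.0125,.0625)):
        m=(abs(X-x)<.04)&(abs(Y-y)<.027)&(abs(Z-z)<.005)
        if m.sum()>30: print(n,s,m.sum(),np.median(Z[m]),cv2.minAreaRect((W[m][:,:2]*1000).astype(np.float32)))
E
python3 plan.py 466 12.5 31 -2.7
```

```text
clock: 15.27
tool_pos: [0.4646, 0.0124, 0.1065]
orientation: [23.9, 90.0, 111.3]
force: [0.5, 0.4, 0.2]
opening: 0.0801
wrist rel placed 368 0.0503272477693234 ((631.4345092773438, 5.819797039031982), (9.444128036499023, 20.950443267822266), 82.69481658935547)
wrist cap 1173 0.06324677389961635 ((465.1957702636719, 11.735859870910645), (27.193073272705078, 26.969383239746094), 87.13656616210938)
top rel placed 261 0.05151724921399944 ((634.5039672851562, 22.969741821289062), (38.331748962402344, 20.220598220825195), 89.08840942382812)
clock 15.37 tcp [466.4  12.9 106.6] open 79.9 F [ 0.6 -0.1  0.5] j [ 25.9   7.7 -34.3   0.  -47.9 -28.5]
tool axes now
 [[ 0.001 -0.999  0.046]
 [ 0.     0.046  0.999]
 [-1.    -0.001  0.   ]]
twist 0.0011 world d [ -0.4  -0.4 -75.6] tool d (after twist) [75.6  0.4 -0.4] before [75.6  0.5 -0.4]
```

```bash
python3 -m pendant '[{"claw":80,"linear":[8,0.4,-0.6],"twist":0},{"claw":80,"linear":[14,0,0],"twist":0},{"claw":80,"linear":[16,0,0],"twist":0},{"claw":80,"linear":[14,0,0],"twist":0},{"claw":80,"linear":[10,0,0],"twist":0},{"claw":80,"linear":[8,0,0],"twist":0},{"claw":80,"linear":[4,0,0],"twist":0},{"claw":80,"linear":[1.5,0,0],"twist":0},{"claw":10,"linear":[0,0,0],"twist":0},{"claw":10,"linear":[0,0,0],"twist":0}]'
python3 -m pendant '[{"claw":10,"linear":[0,0,0],"twist":0},{"claw":10,"linear":[0,0,0],"twist":0},{"claw":10,"linear":[0,0,0],"twist":0},{"claw":10,"linear":[0,0,0],"twist":0},{"claw":10,"linear":[0,0,0],"twist":0},{"claw":10,"linear":[0,0,0],"twist":0},{"claw":10,"linear":[0,0,0],"twist":0},{"claw":10,"linear":[0,0,0],"twist":0},{"claw":10,"linear":[0,0,0],"twist":0},{"claw":10,"linear":[0,0,0],"twist":0}]'
python3 plan.py 634.2 84.5 105 0.3
```

```text
clock: 16.2
tool_pos: [0.4662, 0.0122, 0.031]
orientation: [-74.0, 90.0, 13.4]
force: [-0.1, 0.4, 0.5]
opening: 0.0717
clock: 17.03
tool_pos: [0.4658, 0.0121, 0.0308]
orientation: [-73.0, 90.0, 14.3]
force: [-0.8, -0.3, 2.0]
opening: 0.0269
clock 17.03 tcp [465.8  12.1  30.8] open 26.9 F [-0.8 -0.3  2. ] j [ 25.8  14.3 -39.2   0.  -36.5 -28.5]
tool axes now
 [[ 0.    -0.999  0.047]
 [ 0.     0.047  0.999]
 [-1.    -0.     0.   ]]
twist -0.0522 world d [168.4  72.4  74.2] tool d (after twist) [ -74.2 -168.8   71.5] before [ -74.1 -164.8   80.2]
```

```bash
python3 -m pendant '[{"claw":10,"linear":[-2,0,0],"twist":0},{"claw":10,"linear":[-4,0,0],"twist":0},{"claw":10,"linear":[-8,0,0],"twist":0},{"claw":10,"linear":[-12,0,0],"twist":0},{"claw":10,"linear":[-14,0,0],"twist":0},{"claw":10,"linear":[-14,0,0],"twist":0},{"claw":10,"linear":[-11,0,0],"twist":-0.026},{"claw":10,"linear":[-7,0,0],"twist":-0.026},{"claw":10,"linear":[-3,0,0],"twist":0},{"claw":10,"linear":[0,0,0],"twist":0}]'
python3 -m pendant '[{"claw":10,"linear":[0,-8,3],"twist":0},{"claw":10,"linear":[0,-16,7],"twist":0},{"claw":10,"linear":[0,-21,9],"twist":0},{"claw":10,"linear":[0,-23,10],"twist":0},{"claw":10,"linear":[0,-23,10],"twist":0},{"claw":10,"linear":[0,-23,10],"twist":0},{"claw":10,"linear":[0,-21,9],"twist":0},{"claw":10,"linear":[0,-16,7],"twist":0},{"claw":10,"linear":[0,-12,4],"twist":0},{"claw":10,"linear":[0,-6,2.5],"twist":0}]'
python3 - <<'E'
from h import *
im,d,W=cloud('wrist'); save('w5.png',im)
E
python3 plan.py 634.2 84.5 24.9 0.3
```

```text
clock: 17.87
tool_pos: [0.4662, 0.0123, 0.1069]
orientation: [-66.4, 89.9, 23.9]
force: [-0.2, -0.1, -1.5]
opening: 0.027
clock: 18.7
tool_pos: [0.6359, 0.085, 0.1041]
orientation: [121.5, 89.9, -148.2]
force: [-0.0, 0.2, -0.8]
opening: 0.0277
clock 18.75 tcp [636.1  85.1 104.2] open 27.6 F [ 1.3  0.8 -0.4] j [ 25.   23.1 -12.5   0.  -54.5 -24.8]
tool axes now
 [[-0.001 -1.    -0.005]
 [-0.001 -0.005  1.   ]
 [-1.     0.001 -0.001]]
twist -0.0004 world d [ -1.9  -0.6 -79.3] tool d (after twist) [79.3  1.9 -0.6] before [79.3  1.8 -0.5]
```

View pics/w5.png

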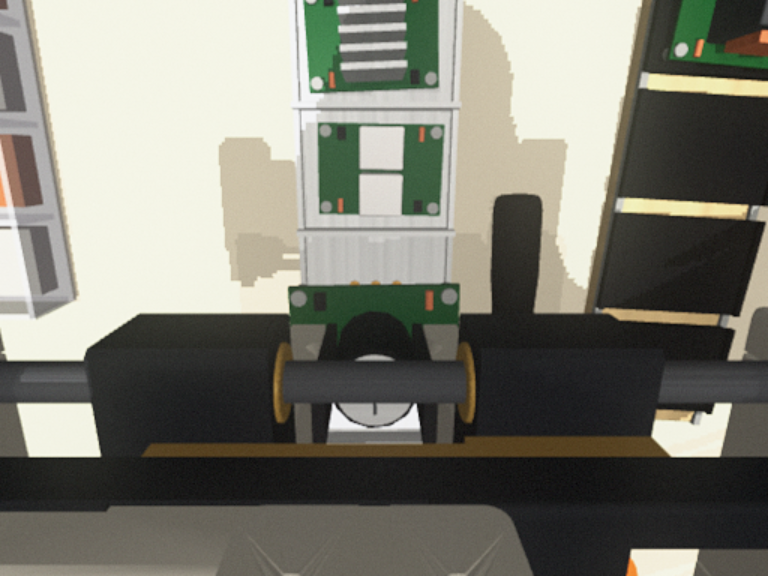

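```bash
python3 -m pendant '[{"claw":10,"linear":[6,1.2,-0.4],"twist":0},{"claw":10,"linear":[12,0,0],"twist":0},{"claw":10,"linear":[15,0,0],"twist":0},{"claw":10,"linear":[15,0,0],"twist":0},{"claw":10,"linear":[12,0,0],"twist":0},{"claw":10,"linear":[8,0,0],"twist":0},{"claw":10,"linear":[5,0,0],"twist":0},{"claw":10,"linear":[3,0,0],"twist":0},{"claw":10,"linear":[2,0,0],"twist":0},{"claw":10,"linear":[1,0,0],"twist":0}]'
python3 -m pendant '[{"claw":10,"linear":[0.4,0,0],"twist":0},{"claw":10,"linear":[0,0,0],"twist":0},{"claw":34,"linear":[0,0,0],"twist":0},{"claw":40,"linear":[0,0,0],"twist":0},{"claw":50,"linear":[0,0,0],"twist":0},{"claw":56,"linear":[0,0,0],"twist":0},{"claw":56,"linear":[-10,0,0],"twist":0},{"claw":60,"linear":[-20,0,0],"twist":0},{"claw":70,"linear":[-25,0,0],"twist":0},{"claw":76,"linear":[-25,0,0],"twist":0}]'
python3 plan.py 463 -50 105 -2.7
```

```text
clock: 19.58
tool_pos: [0.6335, 0.0841, 0.0269]
orientation: [-72.7, 90.0, 17.6]
force: [-0.0, 0.6, -0.8]
opening: 0.0273
clock: 20.42
tool_pos: [0.6329, 0.0838, 0.1076]
orientation: [125.2, 89.9, -144.5]
force: [0.4, -0.5, -0.2]
opening: 0.0683
clock 20.42 tcp [632.9  83.8 107.6] open 68.3 F [ 0.4 -0.5 -0.2] j [ 25.   22.6 -12.8   0.  -54.7 -24.7]
tool axes now
 [[-0.001 -1.    -0.005]
 [-0.001 -0.005  1.   ]
 [-1.     0.001 -0.001]]
twist 0.0523 world d [-169.9 -133.8   -2.6] tool d (after twist) [   2.6  163.4 -141.7] before [   2.9  170.6 -132.9]
```

```bash
python3 -m pendant '[{"claw":80,"linear":[0,0,0],"twist":0.052},{"claw":80,"linear":[0,9,-8],"twist":0},{"claw":80,"linear":[0,18,-16],"twist":0},{"claw":80,"linear":[0,26,-22],"twist":0},{"claw":80,"linear":[0,28,-25],"twist":0},{"claw":80,"linear":[0,28,-25],"twist":0},{"claw":80,"linear":[0,25,-21],"twist":0},{"claw":80,"linear":[0,17,-14],"twist":0},{"claw":80,"linear":[0,9,-8],"twist":0},{"claw":80,"linear":[0,3,-2.7],"twist":0}]'
python3 - <<'E'
from h import *
im,d,W=cloud('wrist')
X,Y,Z=W[...,0],W[...,1],W[...,2]
for s,x,y,z in(('tr',.463,-.05,.0585),):
    m=(abs(X-x)<.04)&(abs(Y-y)<.027)&(abs(Z-z)<.004)
    if m.sum()>30: print(s,m.sum(),np.median(Z[m]),cv2.minAreaRect((W[m][:,:2]*1000).astype(np.float32)))
E
python3 plan.py 463 -50 31 -2.7
```

```text
clock: 21.25
tool_pos: [0.4618, -0.0511, 0.1066]
orientation: [59.5, 90.0, 146.8]
force: [0.7, 0.1, -0.2]
opening: 0.0802
tr 1936 0.058925949142508954 ((462.01348876953125, -49.68934631347656), (32.38187789916992, 33.96466827392578), 84.92276000976562)
clock 21.30 tcp [462.7 -50.7 106.7] open 80.1 F [-0.5 -0.1 -0.3] j [ 18.1   7.6 -34.4  -0.  -48.  -20.8]
tool axes now
 [[ 0.    -0.999  0.047]
 [ 0.     0.047  0.999]
 [-1.    -0.     0.   ]]
twist -0.0003 world d [  0.3   0.7 -75.7] tool d (after twist) [75.7 -0.3  0.7] before [75.7 -0.2  0.7]
```

```bash
python3 -m pendant '[{"claw":80,"linear":[8,0,0.7],"twist":0},{"claw":80,"linear":[14,0,0],"twist":0},{"claw":80,"linear":[16,0,0],"twist":0},{"claw":80,"linear":[14,0,0],"twist":0},{"claw":80,"linear":[10,0,0],"twist":0},{"claw":80,"linear":[8,0,0],"twist":0},{"claw":80,"linear":[4,0,0],"twist":0},{"claw":80,"linear":[1.5,0,0],"twist":0},{"claw":10,"linear":[0,0,0],"twist":0},{"claw":10,"linear":[0,0,0],"twist":0}]'
python3 -m pendant '[{"claw":10,"linear":[0,0,0],"twist":0},{"claw":10,"linear":[0,0,0],"twist":0},{"claw":10,"linear":[0,0,0],"twist":0},{"claw":10,"linear":[0,0,0],"twist":0},{"claw":10,"linear":[0,0,0],"twist":0},{"claw":10,"linear":[0,0,0],"twist":0},{"claw":10,"linear":[0,0,0],"twist":0},{"claw":10,"linear":[0,0,0],"twist":0},{"claw":10,"linear":[0,0,0],"twist":0},{"claw":10,"linear":[0,0,0],"twist":0}]'
python3 plan.py 634.2 148.5 105 0.3
```

```text
clock: 22.13
tool_pos: [0.4643, -0.049, 0.0311]
orientation: [-83.2, 90.0, 4.2]
force: [-0.9, -0.3, 0.5]
opening: 0.0715
clock: 22.97
tool_pos: [0.4636, -0.0492, 0.031]
orientation: [113.5, 90.0, -159.2]
force: [-1.9, 0.8, 6.4]
opening: 0.0344
clock 22.97 tcp [463.6 -49.2  31. ] open 34.4 F [-1.9  0.8  6.4] j [ 18.2  14.4 -39.1   0.  -36.5 -20.9]
tool axes now
 [[-0.    -0.999  0.047]
 [-0.     0.047  0.999]
 [-1.     0.    -0.   ]]
twist -0.0522 world d [170.6 197.7  74. ] tool d (after twist) [ -74.  -171.6  196.8] before [ -74.1 -161.1  205.5]
```

```bash
python3 -m pendant '[{"claw":10,"linear":[-2,0,0],"twist":0},{"claw":10,"linear":[-4,0,0],"twist":0},{"claw":10,"linear":[-8,0,0],"twist":0},{"claw":10,"linear":[-12,0,0],"twist":0},{"claw":10,"linear":[-14,0,0],"twist":0},{"claw":10,"linear":[-14,0,0],"twist":0},{"claw":10,"linear":[-11,0,0],"twist":-0.026},{"claw":10,"linear":[-7,0,0],"twist":-0.026},{"claw":10,"linear":[-3,0,0],"twist":0},{"claw":10,"linear":[0,0,0],"twist":0}]'
python3 -m pendant '[{"claw":10,"linear":[0,-5,6],"twist":0},{"claw":10,"linear":[0,-9,10],"twist":0},{"claw":10,"linear":[0,-12,14],"twist":0},{"claw":10,"linear":[0,-13,15],"twist":0},{"claw":10,"linear":[0,-14,16],"twist":0},{"claw":10,"linear":[0,-14,16],"twist":0},{"claw":10,"linear":[0,-14,16],"twist":0},{"claw":10,"linear":[0,-14,16],"twist":0},{"claw":10,"linear":[0,-14,16],"twist":0},{"claw":10,"linear":[0,-14,16],"twist":0}]'
python3 -m pendant '[{"claw":10,"linear":[0,-13,15],"twist":0},{"claw":10,"linear":[0,-12,13],"twist":0},{"claw":10,"linear":[0,-10,12],"twist":0},{"claw":10,"linear":[0,-8,9],"twist":0},{"claw":10,"linear":[0,-4,5],"twist":0},{"claw":10,"linear":[0,-1.5,1.5],"twist":0},{"claw":10,"linear":[0,0,0],"twist":0},{"claw":10,"linear":[0,0,0],"twist":0},{"claw":10,"linear":[0,0,0],"twist":0},{"claw":10,"linear":[0,0,0],"twist":0}]'
python3 - <<'E'
from h import *
im,d,W=cloud('wrist'); save('w6.png',im)
E
python3 plan.py 634.2 148.5 25 0.3
```

```text
clock: 23.8
tool_pos: [0.4643, -0.049, 0.1069]
orientation: [-73.1, 89.9, 17.1]
force: [0.0, 0.2, -2.7]
opening: 0.0337
clock: 24.63
tool_pos: [0.5875, 0.0949, 0.1048]
orientation: [123.3, 89.9, -146.3]
force: [0.0, 0.4, -2.9]
opening: 0.0336
clock: 25.47
tool_pos: [0.634, 0.1476, 0.1062]
orientation: [-57.2, 90.0, 33.1]
force: [-0.1, 0.6, -2.9]
opening: 0.0338
clock 25.52 tcp [634.1 147.7 106.2] open 34.2 F [ 0.  -0.7 -2. ] j [ 30.2  23.7 -11.2  -0.  -55.1 -30. ]
tool axes now
 [[ 0.    -1.    -0.004]
 [ 0.    -0.004  1.   ]
 [-1.    -0.     0.   ]]
twist -0.0008 world d [  0.1   0.8 -81.2] tool d (after twist) [81.2 -0.1  0.8] before [81.2 -0.1  0.8]
```

View pics/w6.png

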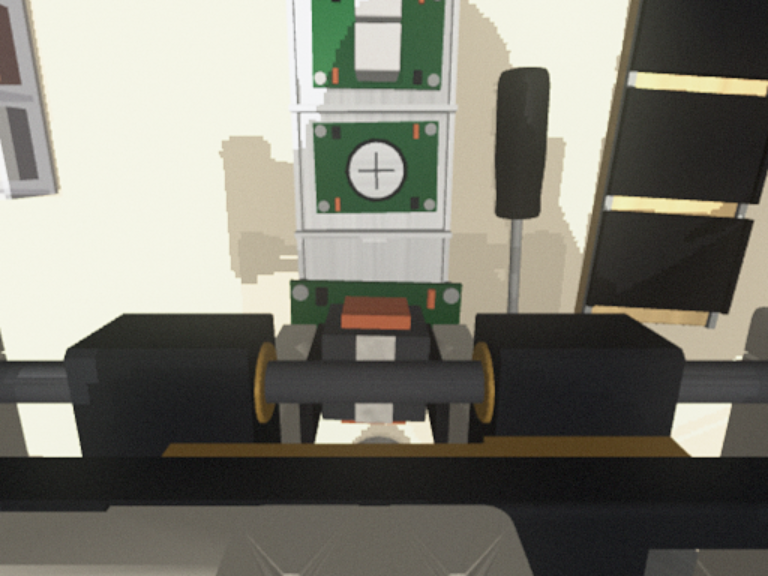

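```bash
python3 -m pendant '[{"claw":10,"linear":[6,0,0.5],"twist":0},{"claw":10,"linear":[12,0,0],"twist":0},{"claw":10,"linear":[15,0,0],"twist":0},{"claw":10,"linear":[15,0,0],"twist":0},{"claw":10,"linear":[12,0,0],"twist":0},{"claw":10,"linear":[8,0,0],"twist":0},{"claw":10,"linear":[5,0,0],"twist":0},{"claw":10,"linear":[4,0,0],"twist":0},{"claw":10,"linear":[2,0,0],"twist":0},{"claw":10,"linear":[1.2,0,0],"twist":0}]'
python3 -m pendant '[{"claw":10,"linear":[0.6,0,0],"twist":0},{"claw":10,"linear":[0,0,0],"twist":0},{"claw":40,"linear":[0,0,0],"twist":0},{"claw":46,"linear":[0,0,0],"twist":0},{"claw":56,"linear":[0,0,0],"twist":0},{"claw":60,"linear":[0,0,0],"twist":0},{"claw":60,"linear":[-10,0,0],"twist":0},{"claw":60,"linear":[-20,0,0],"twist":0},{"claw":70,"linear":[-25,0,0],"twist":0},{"claw":76,"linear":[-25,0,0],"twist":0}]'
python3 -m pendant '[{"claw":80,"linear":[-20,0,0],"twist":0},{"claw":80,"linear":[-20,0,10],"twist":0},{"claw":80,"linear":[-20,0,20],"twist":0},{"claw":80,"linear":[-20,10,30],"twist":0},{"claw":80,"linear":[-20,10,35],"twist":0},{"claw":80,"linear":[0,20,30],"twist":0},{"claw":80,"linear":[0,20,20],"twist":0},{"claw":80,"linear":[0,10,10],"twist":0},{"claw":80,"linear":[0,0,0],"twist":0},{"claw":80,"linear":[0,0,0],"twist":0}]'
python3 - <<'E'
from h import *
im,d,W=cloud('top'); cv2.imwrite('pics/top7.png',cv2.resize(im[100:300,100:350,::-1],None,fx=3,fy=3))
X,Y,Z=W[...,0],W[...,1],W[...,2]
for s,x,y,z in(('heat',.637,-.041,.0545),('rel',.635,.021,.0505),('cap',.635,.085,.0565),('tr',.635,.149,.0525)):
    m=(abs(X-x)<.04)&(abs(Y-y)<.027)&(abs(Z-z)<.005)
    if m.sum()>30: print(s,m.sum(),np.median(Z[m]).round(4),cv2.minAreaRect((W[m][:,:2]*1000).astype(np.float32)))
E
python3 plan.py 634.2 148.5 25 0.3 | head -1
```

```text
clock: 26.35
tool_pos: [0.6346, 0.1488, 0.0258]
orientation: [-73.0, 90.0, 17.3]
force: [0.5, 0.6, -2.7]
opening: 0.0341
clock: 27.18
tool_pos: [0.6341, 0.1485, 0.1064]
orientation: [131.9, 90.0, -137.8]
force: [0.1, -0.0, 0.1]
opening: 0.0679
clock: 28.02
tool_pos: [0.5632, 0.3037, 0.2059]
orientation: [-64.3, 90.0, 26.1]
force: [1.1, 0.6, -0.4]
opening: 0.0803
heat 154 0.0554 ((639.0501098632812, -38.558956146240234), (28.408615112304688, 37.857826232910156), 2.4989333152770996)
rel 263 0.0514 ((634.267578125, 23.010093688964844), (38.28901290893555, 19.953031539916992), 88.93040466308594)
cap 205 0.0578 ((634.8107299804688, 84.67373657226562), (27.043577194213867, 26.12407684326172), 26.223953247070312)
tr 380 0.0534 ((636.005615234375, 147.76280212402344), (37.52776336669922, 34.31462860107422), 89.31993865966797)
clock 28.07 tcp [563.6 303.1 205.6] open 80.2 F [-0.1 -0.4  0.2] j [ 45.7  18.   -5.8   0.  -66.2 -45.4]
```

View pics/top7.png

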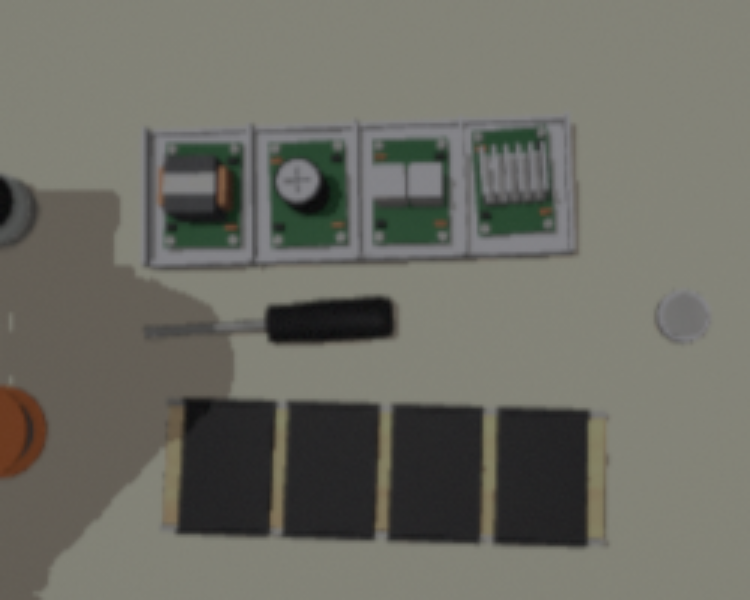

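```bash
python3 -c "
from plant import *
print(close_job())"
```

```text
the job is handed in; nothing more can be done
None
```

All four boards are in the test rack in reverse order, and I handed the job in at about 28 s of robot time. From left to right the bays now hold the transformer, capacitor, relays and heatsink. Each board was gripped, lifted, carried over, lowered to about 1–2 mm or less above the bay floor and released.

- **Last top picture:** it shows all four boards upright, one per bay. Their top heights are within about 1.5 mm of what they should be with the feet on the floor. The arm is clear at z ≈ 0.2 m with no measurable contact force.
- **Position:** the relays and capacitor are centred to about 2 mm. The transformer looks well within the limit.
- **Largest error:** the heatsink board sits about 3.5 mm off-centre across the row and 2–4 mm along it, turned by about 2.5°. That is inside the 11 mm and 0.3 rad limits, so I left it.
- **Disagreements:** the top and wrist cameras differed by about 2 mm in x, which is within the stated calibration. My first estimate of the test rack was about 2–3 mm off, so I shifted the targets for the other three boards.

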